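# Level the analyser's circuit board and lock the rework frame

## Robot

A 6-joint arm with a two-finger parallel gripper is mounted at the origin on a cart in front of the work surface, level with it; the furniture and walls round the work are solid. World frame = base frame: x ahead of the robot, y to its left, z up, the work surface at z = 0. Lengths are in m, angles in rad, forces in N, time in s.
With the tool pointing down it reaches from about 0.35 to 0.975 m from the base axis. Payload 4.9 kg.
Tool frame: the origin (TCP) lies at the very end of the fingers, on their centre line; the grasp point (between the pads) lies 19 mm behind it; z points along the fingers, y is the line along which they close (so a half turn about z gives the same grasp; the last joint's range is limited). The gripper opens to 85 mm and grips with 20 to 120 N. Pads are 22 mm wide; open, the fingers measure 114 mm over their backs; the gripper's body (76 mm by 85 mm) begins 54 mm behind the grasp point. The pads swing forward as they close: fully open they stand 13 mm farther back than shut.
Start: joints at [-1.439, 0.053, 1.613, -0, 1.476, -0.119], TCP at [0.155, -0.605, 0.231] pointing down, gripper open.
Joint ranges: [-3.01, 3.01], [-1.01, 2.22], [0.06, 2.58], [-1.02, 4.17], [0.09, 2.62], [-3.14, 3.14]. Speed limits (rad/s): [2.57, 2.57, 3.14, 3.14, 3.14, 3.14].

## Interface

Orientations are given as a rotation vector (axis times angle).
In Python, from station import ctrl, imaging gives the robot as it stands.
- The arm moves only by the tool play_rows, never from a script. Its argument "series" is a list of rows, each a list of 3 entries, a list of its own where there are three numbers: the opening, from 0 (shut) to 1 (fully open), then the shift along the tool's x, y, z each as a share of 0.05 m, from -1 to 1, then the turn, a rotation vector about the tool's x, y, z each as a share of 8 degrees, from -1 to 1. In form: [[grip, [dx, dy, dz], [ax, ay, az]], ...]. A call has 1 to 8 rows; each row shifts and turns the commanded pose from where the row before left it, along the tool's axes as they then stand; what a row does not reach is not made up. A row lasts 1/8 s, in which the tool goes at most 62.5 mm and 10.7 degrees, less where a joint would pass 70% of its speed; a pose out of reach is approached as far as the arm can. A call with a number of a shift or a turn outside -1 to 1 is refused whole. A call with a gripper value outside its range is refused whole. The fingers move at their own pace and stop on an object; "force" is the grip in N (left out, the last holds). Time passes only in rows, so rows that do not move let the fingers close. It gives the time, the measured TCP pose, the force, the opening and the grip force at its end, in the units of the state.
- ctrl.get_obs(): the state, without advancing time (a new reading comes with each control period).
- imaging.get_image(name): name is "scene" or "top" or "wrist"; returns a dict with "color" (480x640x3 uint8, blue, green, red), "fx", "fy", "cx", "cy" (pixels), "extrinsics" (4x4, takes a point from world to camera coordinates); the wrist camera has in their place "hand_eye" (4x4, takes a point from camera to tool coordinates, whose origin is the TCP and whose axes are the flange's). Camera axes: x right, y down, z forward; pixel columns grow to the right and rows downward; lengths in m; the calibration is good to about 2 mm. A picture is of the moment at which its call begins: read the wrist's pose just before it. There is no depth.
- ctrl.finish_job(): hands the job in; it is judged then, once.
The state is a dict: "t": time; "q": joint angles; "dq": joint speeds; "effort": joint torques, N m; "tool_pos": TCP position; "tool_rot": TCP orientation; "contact_force": force on the tool from outside, world axes, zero at the start; "wrist_torque": the same for the moment, N m; "opening": finger opening in m; "grip_force": force on a finger pad.
Only numpy, scipy, OpenCV 4.12 (cv2) and the standard library are available. Lean on these libraries where they do the work, as an engineer would, in place of code of your own. Each camera call takes 0.05 s, during which the arm holds its last target. There are 200 camera calls.

## Task

The analyser's circuit board is held in the rework frame on the bench with its far edge tilted up. Turn the board about its long axis until it lies level on the frame's stops, then lock the rotation by turning the bar-shaped knob on top of the frame's left post clockwise (seen from above) to its stop, and leave the board level and locked. The round knurled knob on the other post is the jaw clamp, not the lock.

Things in the scene. Friction and masses are not known exactly. Their poses are not given: they have to be found in the camera images.
- cradle (a joint): Tilt of the board cradle about its long axis, rad: 0 = level on its stops (it goes no lower), positive = far edge raised; starts at 0.5 to 1.0. Balanced; about 0.06 N m of friction: it stays where it is left, and pressing the raised rail down with 2 to 5 N turns it. The pivot line runs along the cradle's middle, 95 mm above the bench. The frame is fixed to the bench.
- cradle_rail (a point): Centre of the cradle's far, raised long rail: an aluminium bar 176 mm long, 12 mm wide, 12 mm thick, at the green board's far edge. Its axes turn with the cradle: y along rail and pivot line, x from the pivot line to the rail (they lie 52 mm apart), z out of the component face, up when level. Cradle 116 x 176 mm; no part of the board stands over 3 mm above the rails.
- lock_knob (a joint): Angle of the rotation-lock knob, rad, growing as it turns clockwise seen from above: it starts loose at 0 to 0.25; 1.4 is its stop and means locked. About 0.06 N m of friction; it stays where it is left.
- lock_grip (a point): Grip point on the lock knob's vertical axis, 136 mm above the bench, on top of the left post (108 mm from the frame's middle, over the pivot line): an upright black bar 50 mm long, 13 mm wide; its top is 12 mm above this point, the 32 mm disc under it 16 mm below. Axes turn with the knob: x along the bar, y across it, z up. At 0 the bar lies square to the pivot line.

How it is judged:
On the way, in this order (a step that is already met when the one before it is completed fails the run):
1. the board is level while the lock is still loose (value of joint cradle below 0.175 rad and value of joint lock_knob below 0.7 rad), for 0.2 s.
2. the lock knob is turned clockwise to its stop with the board level (value of joint lock_knob above 1.15 rad and value of joint cradle below 0.175 rad), for 0.2 s.
At the end, for the whole second after the job is handed in: The board is level within 10 degrees (cradle below 0.175 rad) and the lock knob stands within 0.25 rad of its stop (above 1.15 rad), at rest. The board must have been level before the knob was turned past 0.7 rad (all of step 2 and velocity of joint lock_knob below 0.05 rad/s); the robot touches nothing.
It also fails if it takes over 38 s, if anything falls off the work surface, if the arm or the gripper's body presses on something with over 40 N, if the wrist force passes 120 N, or if a joint passes its speed limit or range.

## Working session

There is one attempt and no reset: what is moved stays moved. The work goes in short steps, Python scripts to look and compute and a tool call to move; the robot and the scene stay as the last step left them, time stands still between calls to the robot, and variables do not carry over. Pictures are saved under pics/ and viewed, at most 10 in all, crops included, and the job is handed in when it is done.

Besides the shell and the picture viewer there is one more tool, called after "Emit:" by a JSON object that holds its "op" and its "data", one argument or row to a line. play_rows: Moves the arm, as the interface text tells. Shift numbers are shares of 0.05 m and turn numbers shares of 8 degrees, none past 1 either way. Its arguments: {"type":"object","properties":{"series":{"type":"array"},"force":{"type":"number"}},"required":["series"]}

```bash
ls; mkdir -p pics; python3 - <<'E'
from station import ctrl, imaging
import cv2, numpy as np, pickle
o=ctrl.get_obs(); print({k:np.round(v,3) for k,v in o.items()})
d={}
for n in("scene","top"):
    d[n]=imaging.get_image(n); cv2.imwrite(f"pics/{n}0.png",d[n]["color"]); print(n,d[n]["fx"],d[n]["fy"],d[n]["cx"],d[n]["cy"],np.round(d[n]["extrinsics"],3).tolist())
pickle.dump(d,open("d0.pkl","wb"))
E
```

```text
pics
{'t': np.float64(0.0), 'q': array([-1.439,  0.053,  1.614,  0.   ,  1.476, -0.119]), 'dq': array([ 0.001, -0.001,  0.001,  0.   ,  0.001, -0.001]), 'effort': array([ 1.0000e-03, -3.9368e+01, -3.7018e+01,  0.0000e+00,  7.0000e-03,
        0.0000e+00]), 'tool_pos': array([ 0.155, -0.605,  0.23 ]), 'tool_rot': array([-3.115, -0.393, -0.   ]), 'contact_force': array([ 0.219,  0.091, -1.024]), 'wrist_torque': array([ 0.013, -0.001, -0.051]), 'grip_force': np.float64(0.0), 'opening': np.float64(0.085)}
scene 485.5629006031896 485.5629006031896 319.4179394209928 240.2144765257048 [[-0.793, -0.609, 0.006, 0.512], [-0.405, 0.519, -0.753, 0.321], [0.455, -0.599, -0.658, 0.712], [0.0, 0.0, 0.0, 1.0]]
top 484.80296076198834 484.80296076198834 326.9379955670178 242.1193833346867 [[0.002, -1.0, 0.027, 0.068], [-0.987, -0.006, -0.163, 0.624], [0.163, -0.026, -0.986, 0.918], [0.0, 0.0, 0.0, 1.0]]
```

View pics/scene0.png

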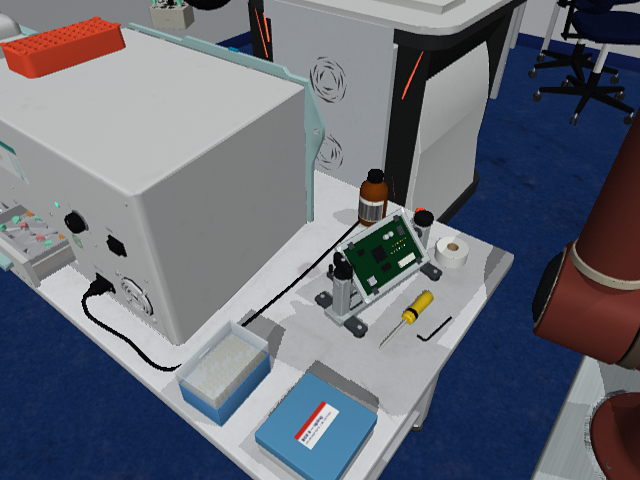

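View pics/top0.png

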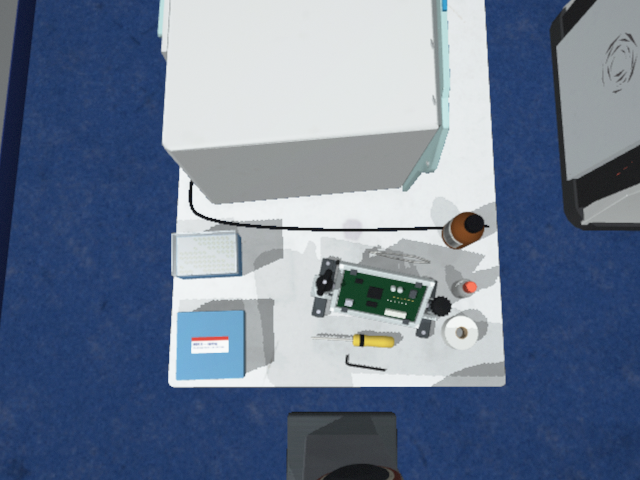

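The top view shows the frame with the lock's black bar at about (324,284), the round knob at (440,306), and the raised rail along the board's upper edge, from about (335,264) to (437,283). Next I'll mask the black knobs and cast rays.

```bash
cat > h.py <<'E'
import numpy as np, cv2
from scipy.spatial.transform import Rotation as R
def ray(im,uv,z):
    E=np.array(im["extrinsics"]); c=-E[:3,:3].T@E[:3,3]
    d=E[:3,:3].T@np.array([(uv[0]-im["cx"])/im["fx"],(uv[1]-im["cy"])/im["fy"],1])
    return c+d*(z-c[2])/d[2]
def proj(im,p):
    E=np.array(im["extrinsics"]); q=E[:3,:3]@p+E[:3,3]
    return np.array([im["cx"]+im["fx"]*q[0]/q[2],im["cy"]+im["fy"]*q[1]/q[2]])
E
python3 - <<'E'
from h import *
import pickle
d=pickle.load(open("d0.pkl","rb")); im=d["top"]; g=im["color"]
c=cv2.resize(g[240:345,300:500],None,fx=4,fy=4,interpolation=cv2.INTER_CUBIC)
s=cv2.resize(d["scene"]["color"][200:340,310:450],None,fx=4,fy=4,interpolation=cv2.INTER_CUBIC)[:,:]
cv2.imwrite("pics/topc.png",c); cv2.imwrite("pics/scenec.png",s)
m=(g.max(2)<45).astype(np.uint8); n,l,st,ce=cv2.connectedComponentsWithStats(m[240:345,300:500])
for i in range(1,n):
    if st[i,4]>20: uv=ce[i]+[300,240]; print(st[i],uv,ray(im,uv,.14).round(3))
E
```

```text
[ 17  29  16  26 238] [324.70168067 282.16806723] [0.537 0.076 0.14 ]
[55 38  8  6 34] [358.70588235 280.55882353] [0.54  0.015 0.14 ]
[ 67  46  16  13 155] [374.72258065 292.43870968] [ 0.519 -0.013  0.14 ]
[131  57  20  19 281] [440.18149466 305.71174377] [ 0.496 -0.13   0.14 ]
[66 61 11  7 54] [371.35185185 303.61111111] [ 0.499 -0.007  0.14 ]
[60 95  4 10 28] [361.82142857 339.28571429] [0.437 0.011 0.14 ]
```

View pics/topc.png

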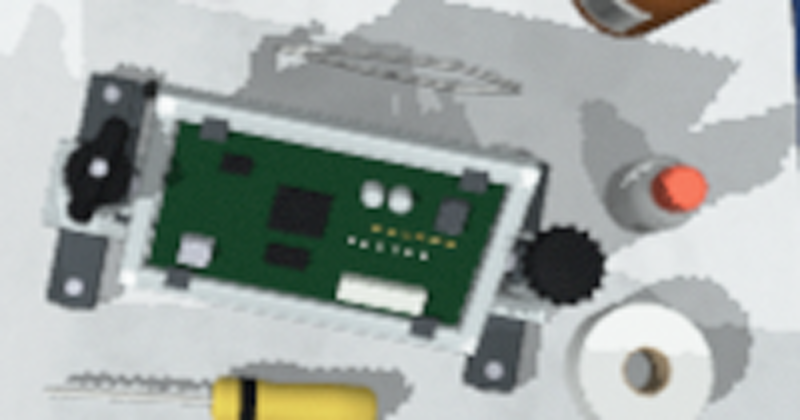

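View pics/scenec.png

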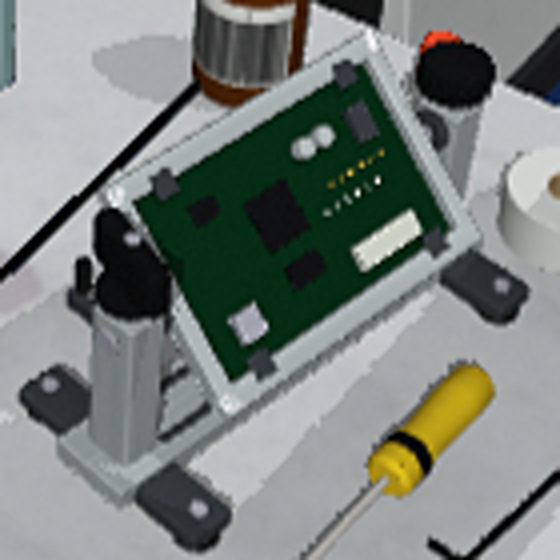

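```bash
python3 - <<'E'
from h import *
import pickle
d=pickle.load(open("d0.pkl","rb")); t,s=d["top"],d["scene"]
P=lambda im:np.diag([1.,1,1])@np.array([[im["fx"],0,im["cx"]],[0,im["fy"],im["cy"]],[0,0,1]])@np.array(im["extrinsics"])[:3]
T=lambda a,b:(lambda h:h[:3,0]/h[3,0])(cv2.triangulatePoints(P(t),P(s),np.array(a,float),np.array(b,float)))
c=lambda x,y:(300+x/4,240+y/4); e=lambda x,y:(310+x/4,200+y/4)
k=ray(t,c(98,167),.148); r=ray(t,c(565,265),.145)
A=ray(t,c(118,130),.148);B=ray(t,c(80,212),.148)
v=k-r; yaw=np.arctan2(-v[0],v[1])  # pivot dir y rotated by yaw
print("knob",k,"right",r,np.linalg.norm(v[:2]),"yaw of +y axis deg",np.degrees(yaw))
b=A-B; print("bar",np.linalg.norm(b),"dir deg from world x",np.degrees(np.arctan2(b[1],b[0])))
print("knob tri",T(c(98,167),e(132,238)))
for n,a,f in(("FL",(162,92),(115,195)),("FR",(545,165),(370,42)),("NL",(130,285),(228,408)),("NR",(472,352),(478,245))):
    p=T(c(*a),e(*f)); q=p-(k+r)/2; x=np.array([np.cos(yaw),np.sin(yaw)]); print(n,p.round(3),"frame x,y",q[:2]@x,q[:2]@[-x[1],x[0]])
E
```

```text
knob [0.53676003 0.07671004 0.148     ] right [ 0.49441063 -0.13033846  0.145     ] 0.21133516088014065 yaw of +y axis deg -11.559750250143006
bar 0.03996188148496354 dir deg from world x -24.720204891590694
knob tri [0.53728134 0.07693027 0.14681996]
FL [0.571 0.046 0.131] frame x,y 0.03918716429639395 0.08271759765753316
FR [ 0.54  -0.128  0.124] frame x,y 0.044403674791995335 -0.09458135378616526
NL [0.49  0.061 0.058] frame x,y -0.0429273521900989 0.08041815753668381
NR [ 0.456 -0.107  0.052] frame x,y -0.04219592466778331 -0.09079879843348092
```

Measured: the frame is at yaw −11.6°, the cradle tilt is about 0.71 rad, and the knob is at (0.537, 0.077), about 0.23 rad cw. These agree with the given sizes (post spacing 211 mm against 216 mm, knob height 147 mm against 148 mm). First move: travel to above the rail centre with the fingers shut.

Emit:
{"op": "play_rows", "data": {
  "series": [
    [0, [0.66, -0.56, 0.06], [0, 0, 0]],
    [0, [0.66, -0.56, 0.06], [0, 0, 0]],
    [0, [0.66, -0.56, 0.06], [0, 0, 0]],
    [0, [0.66, -0.56, 0.06], [0, 0, 0]],
    [0, [0.66, -0.56, 0.06], [0, 0, 0]],
    [0, [0.66, -0.56, 0.06], [0, 0, 0]],
    [0, [0.66, -0.56, 0.06], [0, 0, 0]],
    [0, [0.66, -0.56, 0.06], [0, 0, 0]]
  ],
  "force": 40
}}

```text
t: 1.1
tool_pos: [0.3557, -0.3215, 0.2068]
tool_rot: [-3.116, -0.393, 0.0]
contact_force: [1.4, -0.1, -0.4]
opening: -0.0003
grip_force: 0.0
```

Emit:
{"op": "play_rows", "data": {
  "series": [
    [0, [0.66, -0.56, 0.06], [0, 0, 0]],
    [0, [0.66, -0.56, 0.06], [0, 0, 0]],
    [0, [0.66, -0.56, 0.06], [0, 0, 0]],
    [0, [0.66, -0.56, 0.06], [0, 0, 0]],
    [0, [0.66, -0.56, 0.06], [0, 0, 0]],
    [0, [0.66, -0.56, 0.06], [0, 0, 0]],
    [0, [0.66, -0.56, 0.06], [0, 0, 0]],
    [0, [0.66, -0.56, 0.06], [0, 0, 0]]
  ]
}}

```text
t: 2.1
tool_pos: [0.5558, -0.039, 0.1827]
tool_rot: [-3.117, -0.393, 0.001]
contact_force: [0.8, -0.1, 0.1]
opening: 0.0001
grip_force: 0.0
```

Emit:
{"op": "play_rows", "data": {
  "series": [
    [0, [0, 0, 0], [0, 0, -1]],
    [0, [0, 0, 0], [0, 0, -1]],
    [0, [0, 0, 0], [0, 0, -1]],
    [0, [0, 0, 0], [0, 0, -1]],
    [0, [0, 0, 0], [0, 0, -1]],
    [0, [0, 0, 0], [0, 0, -1]],
    [0, [0, 0, 0], [0, 0, -1]],
    [0, [0, 0, 0], [0, 0, -1]]
  ]
}}

```text
t: 3.1
tool_pos: [0.555, -0.0403, 0.1826]
tool_rot: [-2.43, -1.99, 0.001]
contact_force: [0.2, -0.0, -0.1]
opening: 0.0002
grip_force: 0.0
```

Emit:
{"op": "play_rows", "data": {
  "series": [
    [0, [0, 0, 0], [0, 0, -1]],
    [0, [0, 0, 0], [0, 0, -1]],
    [0, [0, 0, 0], [0, 0, -1]],
    [0, [0, 0, 0], [0, 0, -1]],
    [0, [0, 0, 0], [0, 0, -1]],
    [0, [0, 0, 0], [0, 0, -1]],
    [0, [0, 0, 0], [0, 0, -1]],
    [0, [0, 0, 0], [0, 0, -1]]
  ]
}}

```text
t: 4.1
tool_pos: [0.555, -0.0403, 0.1826]
tool_rot: [-1.006, -2.975, 0.0]
contact_force: [0.5, -0.2, 0.2]
opening: 0.0002
grip_force: 0.0
```

Emit:
{"op": "play_rows", "data": {
  "series": [
    [0, [0, 0, 0], [0, 0, -1]],
    [0, [0, 0, 0], [0, 0, -1]],
    [0, [0, 0, 0], [0, 0, -1]],
    [0, [0, 0, 0.2], [0, 0, 0]],
    [0, [0, 0, 0.2], [0, 0, 0]],
    [0, [0, 0, 0.2], [0, 0, 0]],
    [0, [0, 0, 0], [0, 0, 0]]
  ]
}}

```text
t: 4.97
tool_pos: [0.5544, -0.0402, 0.1515]
tool_rot: [-0.373, -3.116, -0.0]
contact_force: [-0.1, 0.0, -0.1]
opening: 0.0
grip_force: 0.0
```

Emit:
{"op": "play_rows", "data": {
  "series": [
    [0, [0, 0, 0.1], [0, 0, 0]],
    [0, [0, 0, 0.1], [0, 0, 0]],
    [0, [0, 0, 0.1], [0, 0, 0]],
    [0, [-0.02, 0, 0.08], [0, 0, 0]],
    [0, [-0.02, 0, 0.08], [0, 0, 0]],
    [0, [-0.02, 0, 0.08], [0, 0, 0]]
  ]
}}

```text
t: 5.72
tool_pos: [0.5606, -0.0416, 0.1284]
tool_rot: [0.372, 3.114, -0.001]
contact_force: [3.2, 0.2, 3.5]
opening: -0.0003
grip_force: 1.8
```

Emit:
{"op": "play_rows", "data": {
  "series": [
    [0, [-0.02, 0, 0.08], [0, 0, 0]],
    [0, [-0.02, 0, 0.08], [0, 0, 0]],
    [0, [-0.02, 0, 0.08], [0, 0, 0]],
    [0, [-0.02, 0, 0.08], [0, 0, 0]],
    [0, [-0.02, 0, 0.08], [0, 0, 0]],
    [0, [0, 0, 0.04], [0, 0, 0]],
    [0, [0, 0, 0], [0, 0, 0]]
  ]
}}

```text
t: 6.6
tool_pos: [0.5628, -0.0423, 0.1037]
tool_rot: [-0.373, -3.118, 0.0]
contact_force: [-0.5, -0.6, -0.7]
opening: -0.0001
grip_force: 0.0
```

Emit:
{"op": "play_rows", "data": {
  "series": [
    [0, [0, 0, 0.04], [0, 0, 0]],
    [0, [0, 0, 0.03], [0, 0, 0]],
    [0, [0, 0, 0], [0, 0, 0]]
  ]
}}

```text
t: 6.98
tool_pos: [0.5634, -0.0424, 0.1011]
tool_rot: [0.373, 3.119, -0.0]
contact_force: [-0.6, 0.2, 1.6]
opening: 0.0002
grip_force: 0.8
```

```bash
python3 - <<'E'
from h import *
from station import ctrl,imaging
o=ctrl.get_obs(); print(o["tool_pos"],o["contact_force"])
a=imaging.get_image("scene")["color"][190:330,310:450]; b=imaging.get_image("top")["color"][225:345,300:460]
r=lambda i:cv2.resize(i,(400,int(400*i.shape[0]/i.shape[1])),interpolation=cv2.INTER_CUBIC)
a,b=r(a),r(b); c=np.zeros((400,800,3),np.uint8); c[:a.shape[0],:400]=a; c[:b.shape[0],400:]=b
cv2.imwrite("pics/lev1.png",c)
E
```

```text
[ 0.56335511 -0.04238686  0.10105898] [-0.63451608  0.20318313  1.55156411]
```

View pics/lev1.png

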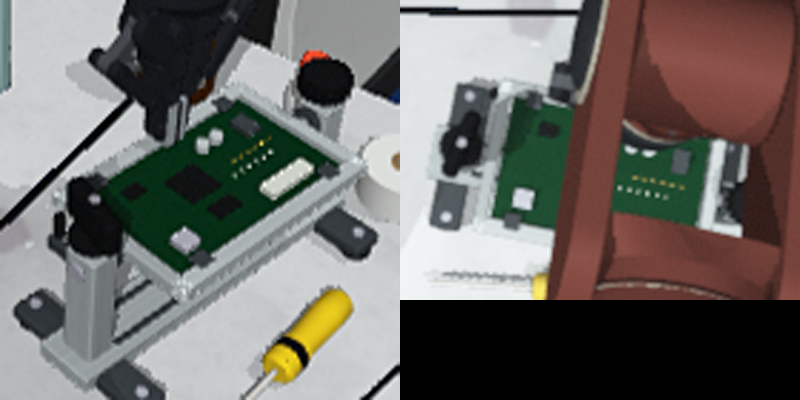

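The pictures show the board lying flat, with the fingertip on the far rail at about (178,135) in the scene crop. The TCP height of 0.101 m matches the level rail top. Next I'll lift, turn to the bar's heading and hover over the knob.

Emit:
{"op": "play_rows", "data": {
  "series": [
    [0, [0, 0, -0.3], [0, 0, 0]],
    [0, [0, 0, -0.6], [0, 0, 0]],
    [0, [0, 0, -0.6], [0, 0, 0.7]],
    [0.6, [0, 0, -0.4], [0, 0, 0.7]],
    [0.6, [0.5, 0.65, 0], [0, 0, 0]],
    [0.6, [0.5, 0.65, 0], [0, 0, 0]],
    [0.6, [0.5, 0.65, 0], [0, 0, 0]],
    [0.6, [0, 0, 0], [0, 0, 0]]
  ]
}}

```text
t: 8.07
tool_pos: [0.5356, 0.0797, 0.1967]
tool_rot: [0.67, 3.069, 0.001]
contact_force: [0.0, -0.8, -0.2]
opening: 0.0512
grip_force: 0.0
```

```bash
python3 - <<'E'
from h import *
from station import ctrl,imaging
import pickle
o=ctrl.get_obs(); im=imaging.get_image("wrist"); pickle.dump((o,im),open("w.pkl","wb"))
print(o["t"],o["tool_pos"],o["tool_rot"],o["opening"],np.round(im["hand_eye"],3).tolist())
cv2.imwrite("pics/w1.png",im["color"])
E
```

```text
8.075 [0.53557484 0.07968699 0.19665725] [6.69713378e-01 3.06865841e+00 6.53667891e-04] 0.051214132883202555 [[0.0, -0.95, -0.311, 0.079], [1.0, -0.0, 0.001, 0.001], [-0.001, -0.311, 0.95, -0.141], [0.0, 0.0, 0.0, 1.0]]
```

View pics/w1.png

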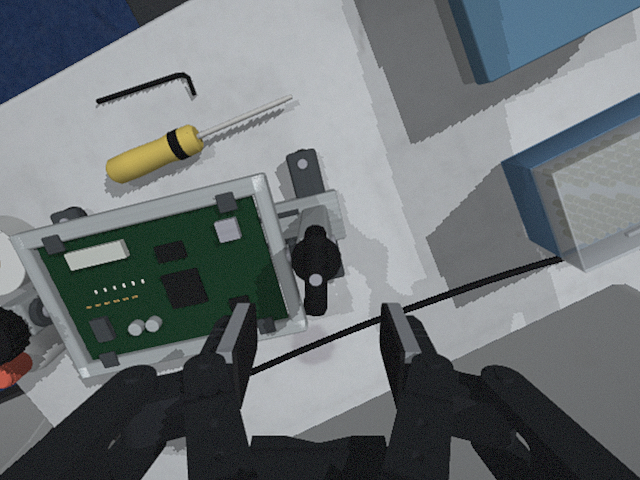

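The wrist view shows the bar upright in the picture around (316,280), so it lies along the tool's x axis. The board is still level on its left. I'll cast the white dot and both bar ends onto z = 0.148.

```bash
python3 - <<'E'
from h import *
import pickle
o,im=pickle.load(open("w.pkl","rb")); H=np.array(im["hand_eye"]); Rt=R.from_rotvec(o["tool_rot"]).as_matrix()
def w(uv,z):
    d=Rt@H[:3,:3]@[(uv[0]-im["cx"])/im["fx"],(uv[1]-im["cy"])/im["fy"],1]; c=Rt@H[:3,3]+o["tool_pos"]; return c+d*(z-c[2])/d[2]
g=im["color"]; m=(g[222:322,296:340].max(2)<40); ys,xs=np.nonzero(m)
for r in range(0,100,12): 
    x=np.nonzero(m[r])[0]; print(r+222,(x.min()+296,x.max()+296) if len(x) else None)
for uv in((316,280),(317,228),(316,314)):
    p=w(uv,.148); print(uv,p.round(4),"tool xyz mm",(Rt.T@(p-o["tool_pos"])*1e3).round(1))
E
```

```text
222 None
234 (np.int64(305), np.int64(325))
246 (np.int64(296), np.int64(336))
258 (np.int64(296), np.int64(339))
270 (np.int64(296), np.int64(337))
282 (np.int64(305), np.int64(326))
294 (np.int64(305), np.int64(326))
306 (np.int64(304), np.int64(326))
318 None
(316, 280) [0.5394 0.0777 0.148 ] tool xyz mm [-4.3 -0.2 48.7]
(317, 228) [0.5129 0.0905 0.148 ] tool xyz mm [25.2  0.4 48.6]
(316, 314) [0.5583 0.069  0.148 ] tool xyz mm [-25.   -0.3  48.7]
```

Emit:
{"op": "play_rows", "data": {
  "series": [
    [0.6, [-0.04, 0, 0.24], [0, 0, 0]],
    [0.6, [0, 0, 0.24], [0, 0, 0]],
    [0.6, [0, 0, 0.24], [0, 0, 0]],
    [0.6, [0, 0, 0.24], [0, 0, 0]],
    [0.6, [0, 0, 0.24], [0, 0, 0]],
    [0.6, [0, 0, 0.24], [0, 0, 0]],
    [0.6, [0, 0, 0], [0, 0, 0]]
  ]
}}

```text
t: 9.0
tool_pos: [0.5369, 0.0769, 0.1222]
tool_rot: [-0.675, -3.066, 0.001]
contact_force: [0.0, 1.3, 0.4]
opening: 0.0512
grip_force: 0.0
```

Emit:
{"op": "play_rows", "data": {
  "series": [
    [0, [0, 0, 0], [0, 0, 0]],
    [0, [0, 0, 0], [0, 0, 0]],
    [0, [0, 0, 0], [0, 0, 0]],
    [0, [0, 0, 0], [0, 0, 0]]
  ],
  "force": 40
}}

```text
t: 9.5
tool_pos: [0.5384, 0.0768, 0.1247]
tool_rot: [0.675, 3.067, 0.0]
contact_force: [-0.8, -0.4, 3.4]
opening: 0.012
grip_force: 41.2
```

The grip holds the bar (12 mm opening, 41 N). Now turning it clockwise.

Emit:
{"op": "play_rows", "data": {
  "series": [
    [0, [0, 0, -0.03], [0, 0, 0.5]],
    [0, [0, 0, 0], [0, 0, 0.8]],
    [0, [0, 0, 0], [0, 0, 0.8]],
    [0, [0, 0, 0], [0, 0, 0.8]],
    [0, [0, 0, 0], [0, 0, 0.8]],
    [0, [0, 0, 0], [0, 0, 0.8]]
  ]
}}

```text
t: 10.25
tool_pos: [0.5381, 0.0766, 0.1247]
tool_rot: [1.595, 2.706, -0.0]
contact_force: [2.0, -0.6, -2.4]
opening: 0.0123
grip_force: 40.5
```

Emit:
{"op": "play_rows", "data": {
  "series": [
    [0, [0, 0, 0], [0, 0, 0.8]],
    [0, [0, 0, 0], [0, 0, 0.8]],
    [0, [0, 0, 0], [0, 0, 0.8]],
    [0, [0, 0, 0], [0, 0, 0.8]],
    [0, [0, 0, 0], [0, 0, 0.6]],
    [0, [0, 0, 0], [0, 0, 0]]
  ]
}}

```text
t: 11.0
tool_pos: [0.5379, 0.0765, 0.1247]
tool_rot: [2.244, 2.198, -0.001]
contact_force: [1.6, -2.1, -2.8]
opening: 0.0125
grip_force: 40.4
```

```bash
python3 - <<'E'
from h import *
from station import ctrl
o=ctrl.get_obs(); x=R.from_rotvec(o["tool_rot"]).as_matrix()[:,0]
print(o["t"],o["tool_pos"],np.degrees(np.arctan2(x[1],x[0])),o["contact_force"],o["wrist_torque"],o["opening"],o["grip_force"],o["q"])
E
```

```text
11.0 [0.53786555 0.07651942 0.12473975] 88.80813744976822 [ 1.62675342 -2.13304585 -2.77029954] [-0.30972676 -0.25404106 -0.03709723] 0.012518428060273267 40.36745309829712 [ 4.65378553e-03 -5.15119959e-02  1.90065165e+00 -6.86593716e-04
  1.29231166e+00  2.56443567e-02]
```

The heading puts the knob at about 1.39 rad. One small extra turn should settle it on the stop, then I'll release and rise.

Emit:
{"op": "play_rows", "data": {
  "series": [
    [0, [0, 0, 0], [0, 0, 0.3]],
    [0, [0, 0, 0], [0, 0, 0.2]],
    [0, [0, 0, 0], [0, 0, 0]]
  ]
}}

```text
t: 11.38
tool_pos: [0.5378, 0.0766, 0.1248]
tool_rot: [2.317, 2.12, -0.001]
contact_force: [2.7, -2.7, -5.0]
opening: 0.0126
grip_force: 54.1
```

```bash
python3 - <<'E'
from h import *
from station import ctrl
o=ctrl.get_obs(); x=R.from_rotvec(o["tool_rot"]).as_matrix()[:,0]
print(o["t"],np.degrees(np.arctan2(x[1],x[0])),o["contact_force"],o["wrist_torque"])
E
```

```text
11.375 84.91643929512897 [ 2.67409742 -2.74353729 -4.99479608] [-0.49886195 -0.49748412  1.1034571 ]
```

Emit:
{"op": "play_rows", "data": {
  "series": [
    [0.2, [0, 0, 0], [0, 0, 0]],
    [0.5, [0, 0, 0], [0, 0, 0]],
    [0.6, [0, 0, 0], [0, 0, 0]],
    [0.6, [0, 0, 0], [0, 0, 0]],
    [0.6, [0, 0, -0.3], [0, 0, 0]],
    [0.6, [0, 0, -0.5], [0, 0, 0]],
    [0.6, [0, 0, -0.5], [0, 0, 0]],
    [0.6, [0, 0, -0.5], [0, 0, 0]]
  ]
}}

```text
t: 12.38
tool_pos: [0.5381, 0.0769, 0.2175]
tool_rot: [2.32, 2.117, 0.002]
contact_force: [0.0, -0.2, -0.3]
opening: 0.0514
grip_force: 0.0
```

```bash
python3 - <<'E'
from h import *
from station import ctrl,imaging
o=ctrl.get_obs(); print(o["t"],o["tool_pos"],o["contact_force"],o["opening"])
w=imaging.get_image("wrist")["color"]; s=imaging.get_image("scene")["color"][190:340,310:460]
c=np.zeros((300,700,3),np.uint8); c[:,:400]=cv2.resize(w,(400,300)); c[:,400:]=cv2.resize(s,(300,300)); cv2.imwrite("pics/end.png",c)
E
```

```text
12.375 [0.53810192 0.07689801 0.21745982] [ 0.02442687 -0.19641175 -0.28935501] 0.05136138881646539
```

View pics/end.png

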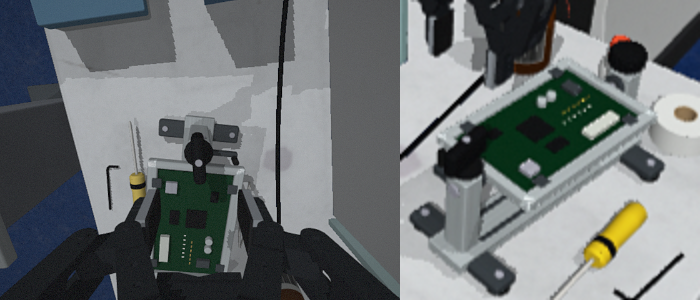

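The final view shows the bar at (200,160) lying along the pivot line, the board flat, and the gripper clear. The wrist torque rose to 1.1 N m at the end of the turn, which confirms the stop.

```bash
python3 -c "
from station import ctrl
print(ctrl.finish_job())"
```

```text
the job is handed in; nothing more can be done
None
```

I levelled the board, turned the lock knob clockwise to its stop and handed the job in at about 12.5 s with the gripper clear; the hand-in returned no verdict.

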